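Fit the welded access cover from the vise and hold it against the frame

TASK

First slide the vise's jaw about three centimetres open by its lug, and then turn the slotted fastener on the casing until its slot points straight at the middle of the access opening. Next lift the finished cover out of the vise and lower it squarely over the opening with its tongue down in the slot, without shifting the other things on the bench. Finish while still holding the cover pressed down flat on the steel frame, its sprung seal fully squeezed, so that a workmate can fix it: do not let go.

Things in the scene. Friction and masses are not known exactly. Their poses are not given: they have to be found in the camera images.
- vise: Low dark cast-iron vise fixed to the bench; its place and yaw vary. Origin at bench height below the middle of the held cover. The sliding jaw opens along +y. Base 120 mm along x, -80 to +170 mm along y. Fixed jaw on the -y side (face at y = -41 mm, top 51 mm above the bench). Two parallels carry the cover, its underside 45 mm above the bench.
- jaw (a joint): How far the vise's sliding jaw is open, in m: 0 to 0.002 at the start, at most 0.045. Shut, its lip reaches 7 mm over the cover's edge and keeps it from being lifted. It slides with about 5 N of friction and stays where it is left. Well open means 25 mm or more.
- jaw_lug (a point): Upright steel lug on the sliding jaw, 40 mm along the vise's x, 14 mm thick along y, from 58 to 101 mm above the bench; it is used to pull the jaw. This point is on its middle plane, 83 mm above the bench. Axes as the vise's. 71 mm of free room between the lug and the cover's rib.
- cover_rib (a point): Upright rib on the finished cover, to grip it by: 64 mm long (cover's x), 14 mm thick (y), 40 mm high. This point is the middle of the rib, 26 mm above the plate's underside, 20 mm below the rib's top. At the start the cover lies level in the vise, axes parallel to the vise's.
- cover_tongue (a point): Point in the cover's tongue, 92 mm from the cover's centre along the cover's +x, 3 mm above the underside.
- cover: The finished cover, a loose steel weldment of 0.28 to 0.44 kg: plate 100 (x) x 80 (y) x 6 mm, and a flat tongue, 8 mm wide and 6 mm thick, from the middle of the +x edge out to 112 mm from the centre. Origin at the centre of the plate's underside.
- frame: Blue casing fixed to the bench; its place and yaw vary. x -75 to +135 mm, y 170 mm, 50 mm high. Origin at bench height below the middle of the access opening. The frame is a steel flange, 104 x 84 mm, round the opening, top 60 mm above the bench, the black seal inside it. The fitted cover's centre is over this origin, axes parallel, tongue to +x.
- seal (a joint): How far the sprung seal ring (83 x 63 mm) is pressed down, in m. Free it stands 8 mm above the flange's top; at 0.008 it is level with the flange and the cover lies on the steel. Stiffness 1200 N/m: the cover's weight alone presses it about 3 mm, some 6 N more are needed to reach the flange.
- fastener (a joint): Turn of the slotted fastener about the vertical, in rad, counter-clockwise from above positive. At 0 its slot lies along the casing's x axis, through the middle of the opening, ready for the tongue; 0.8 to 1.4 at the start, limits -0.6 and 1.75. Friction about 0.05 N m; it stays where it is left.
- fastener_head (a point): Fastener head on its axis, 92 mm from the middle of the opening along the casing's +x. Two upright steel cheeks 36 mm long, 6 mm thick, 28 mm over their outer faces, an open slot 16 mm wide between them, 56 to 92 mm above the bench. This point is 82 mm above the bench; its x runs along the slot. Pinch it across the outer faces.
- nut: Loose steel hex nut, 32 mm across, 14 mm high, lying on the casing beside the flange. Bystander.
- spray_can: Loose upright grey can, 60 mm across, 170 mm high. Origin at its foot. Bystander.
- jar: Loose glass jar, 64 mm across, 85 mm high. Bystander.
- square: Loose dark steel welding square, 110 x 90 mm, 94 mm high. Bystander.
- flange_ring: Loose steel ring, 70 mm across, 12 mm high, lying flat. Bystander.
- hammer: Loose hammer lying on the bench. Bystander.
- wrench: Loose wrench lying on the bench. Bystander.
There are look-alikes about, which are no part of the job. What is shaped like the cover but red is not meant.

How it is judged:
By the outcome, as a careful person would: the job done as asked, in the order asked, and still so for the second after the job is handed in, while the arm keeps its last pose, push and grip.
It also fails if it takes over 58 s, if anything falls off the work surface, if the arm or the gripper's body presses on something with over 40 N, if the wrist force passes 120 N, or if a joint passes its speed limit or range.

ROBOT

A 6-joint arm with a two-finger parallel gripper is mounted at the origin on the work surface. World frame = base frame: x ahead of the robot, y to its left, z up, the work surface at z = 0. Lengths are in m, angles in rad, forces in N, time in s.
With the tool pointing down it reaches from about 0.225 to 0.875 m from the base axis. Payload 3.4 kg.
Tool frame: the origin (TCP) lies midway between the tips of the shut fingers; the grasp point (between the pads) lies 19 mm behind it (manip.tcp_to_grasp is the distance from the TCP to the grasp point, in m); x points along the fingers, y is the direction in which the jaws open and shut, and the axes are right-handed (so a half turn about x gives the same grasp; the last joint's range is limited). The gripper opens to 85 mm and grips with 20 to 120 N. Pads are 22 mm wide; open, the fingers measure 114 mm over their backs; the gripper's body (76 mm by 85 mm) begins 54 mm behind the grasp point. The pads swing forward as they close: fully open they stand 13 mm farther back than shut.
Start: joints at [1.013, 0.276, 1.505, -0, 1.361, -0.121], TCP at [0.243, 0.521, 0.231] pointing down, gripper open.
Joint ranges: [-2.89, 2.89], [-0.75, 2.08], [0.22, 2.7], [-1.18, 4.32], [0.11, 2.71], [-2.7, 2.7]. Speed limits (rad/s): [2.57, 2.57, 3.14, 3.14, 3.14, 3.14].

INTERFACE

Orientations are given as a unit quaternion [w, x, y, z].
In Python, from rig import readout, eyes, job, manip gives the robot as it stands. The module is installed in compiled form; this text tells all that it offers.
- The arm moves only by the tool carry_out, never from a script. Its argument "deltas" is one flat list of numbers, 7 for each row, row after row: the shift along the tool's x, y, z scaled (see below), then the turn, a rotation vector about the tool's x, y, z scaled (see below), then the opening, from -1 (shut) to 1 (fully open). In form: [dx, dy, dz, ax, ay, az, grip, dx, dy, dz, ax, ay, az, grip, ...]. A call has 1 to 10 rows; each row shifts and turns the commanded pose from where the row before left it, along the tool's axes as they then stand; what a row does not reach is not made up. The controller multiplies each number of a shift by 60 mm and each number of a turn by 4 degrees. A row lasts 1/8 s, in which the tool goes at most 62.5 mm and 10.7 degrees, less where a joint would pass 70% of its speed; a pose out of reach is approached as far as the arm can. A call with a number of a shift or a turn outside -1 to 1 is refused whole. A call with a gripper value outside its range is refused whole. The fingers move at their own pace and stop on an object; "newtons" is the grip in N (left out, the last holds). Time passes only in rows, so rows that do not move let the fingers close. It gives the time, the measured TCP pose, the force and the opening at its end, in the units of the state.
- readout.get_state(): the state, without advancing time (a new reading comes with each control period).
- eyes.get_image(name): name is "side" or "top" or "wrist"; returns a dict with "color" (420x560x3 uint8, red, green, blue), "z_map" (420x560 float32, m along the optical axis (not along the pixel's ray), 0 where there is no reading), "mtx" (3x3 intrinsics, pixels), "origin" and "orientation" of the camera in the world. Camera axes: x right, y down, z forward; pixel columns grow to the right and rows downward; lengths in m; the calibration is good to about 2 mm. A picture is of the moment at which its call begins.
- job.sign_off(): hands the job in, once; it reports no verdict.
The state is a dict: "clock": time; "qpos": joint angles; "qd": joint speeds; "effort": joint torques, N m; "position": TCP position; "ee_rot": TCP orientation; "contact_force": force on the tool from outside, world axes, zero at the start; "moment": the same for the moment, N m; "width": finger opening in m.
Only numpy, scipy, OpenCV 4.12 (cv2) and the standard library are available. Lean on these libraries where they do the work, as an engineer would, in place of code of your own. Each camera call takes 0.05 s, during which the arm holds its last target.

## Working session

There is one attempt and no reset: what is moved stays moved. The work goes in short steps, Python scripts to look and compute and a tool call to move; the robot and the scene stay as the last step left them, time stands still between calls to the robot, and variables do not carry over. Pictures are saved under pics/ and viewed, and the job is handed in when it is done.

Besides the shell and the picture viewer there is one more tool, called after ">>>" as name(argument=value, ...) on one line, values as JSON. carry_out: Moves the arm, as the interface text tells. Its arguments: {"type":"object","properties":{"deltas":{"type":"array"},"newtons":{"type":"number"}},"required":["deltas"]}

```bash
mkdir -p pics; ls; cat > h.py <<'E'
import numpy as np,cv2
from rig import readout,eyes,job,manip
from scipy.spatial.transform import Rotation as R
def grab(n,tag):
    d=eyes.get_image(n); cv2.imwrite(f'pics/{tag}.png',d['color'][:,:,::-1]); np.savez(f'pics/{tag}.npz',**d); return d
def ld(tag): return dict(np.load(f'pics/{tag}.npz'))
def rot(q): return R.from_quat([q[1],q[2],q[3],q[0]]).as_matrix()
def plane(d,u,v,z):
    u=np.atleast_1d(u);v=np.atleast_1d(v)
    r=rot(d['orientation'])@np.linalg.inv(d['mtx'])@np.vstack([u,v,np.ones(len(u))])
    o=np.array(d['origin'])[:,None]
    return (o+r*((z-o[2])/r[2])).T
def cloud(d):
    h,w=d['z_map'].shape; v,u=np.mgrid[:h,:w]
    p=np.linalg.inv(d['mtx'])@np.vstack([u.ravel(),v.ravel(),np.ones(h*w)])*d['z_map'].ravel()
    return ((rot(d['orientation'])@p).T+np.array(d['origin'])).reshape(h,w,3)
def proj(d,P):
    q=rot(d['orientation']).T@(np.array(P)-np.array(d['origin'])); q=d['mtx']@q; return q[:2]/q[2]
E
python3 - <<'E'
from h import *
for n in ('top','side','wrist'):
    d=grab(n,n+'0'); print(n,d['origin'],d['orientation'],d['mtx'][0,0])
print(readout.get_state(),manip.tcp_to_grasp)
E
```

```text
pics
top [0.37364977 0.02270686 1.13803552] [-0.03471317  0.71372341 -0.69820883  0.04356976] 416.5571788418235
side [-0.17037824 -0.71076342  1.13218335] [-0.34354607  0.86860064 -0.33036837  0.13552037] 478.0542527934199
wrist [0.18147549 0.54942729 0.37335212] [0.11308605 0.8358295  0.53250715 0.0709699 ] 337.2776223688495
{'clock': 0.15, 'qpos': array([ 1.01300616e+00,  2.76463263e-01,  1.50581154e+00,  2.85598920e-06,
        1.36072302e+00, -1.21001765e-01]), 'qd': array([ 0.00302051, -0.00119364, -0.00468245,  0.00060245, -0.00048939,
        0.00040938]), 'effort': array([ 1.89093334e-03, -4.17146981e+01, -2.46029967e+01,  6.17309911e-05,
        7.58117822e-03, -1.10931484e-05]), 'position': array([0.24304236, 0.52068416, 0.23064299]), 'ee_rot': array([ 0.69014407,  0.15273538,  0.69047672, -0.15367164]), 'contact_force': array([ 0.29011039, -0.73617794, -0.17448278]), 'moment': array([-0.0142325 , -0.0059294 ,  0.00509801]), 'width': 0.08541264302849137} 0.0187
```

View pics/top0.png

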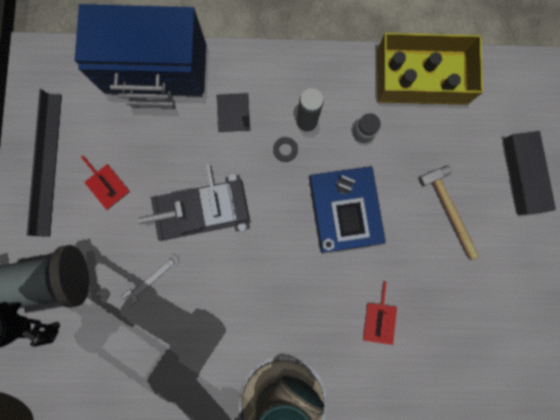

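View pics/side0.png

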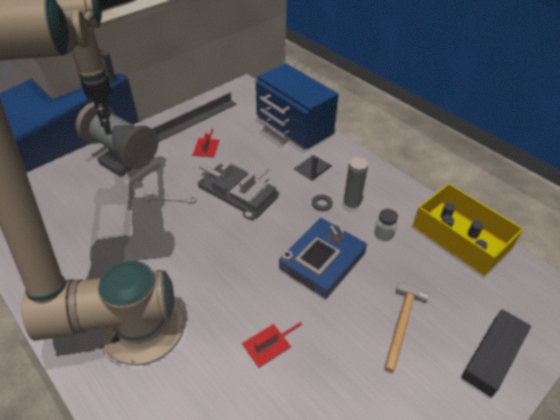

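View pics/wrist0.png

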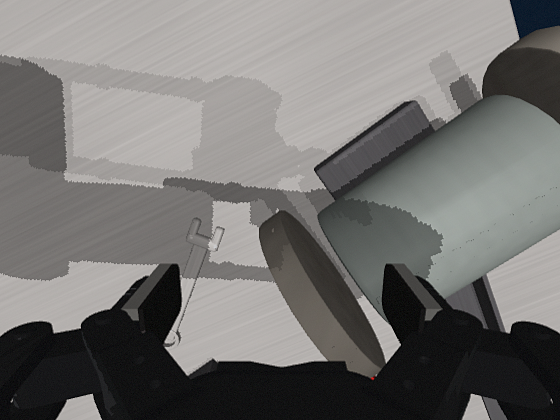

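```bash
python3 - <<'E'
from h import *
a=cv2.imread('pics/top0.png')
c1=cv2.resize(a[150:250,130:260],None,fx=4,fy=4,interpolation=2)
c2=cv2.resize(a[150:260,300:400],None,fx=4,fy=4,interpolation=2)
b=np.zeros((440,920,3),np.uint8); b[:400,:520]=c1;b[:440,520:]=c2
cv2.imwrite('pics/crop0.png',cv2.resize(b,(800,383)))
d=ld('top0'); P=cloud(d)
# height maps
for nm,(v0,v1,u0,u1) in dict(v=(150,250,130,260),f=(150,260,300,400)).items():
    z=P[v0:v1,u0:u1,2]; im=np.clip(z/0.12*255,0,255).astype(np.uint8)
    cv2.imwrite(f'pics/h_{nm}.png',cv2.resize(cv2.applyColorMap(im,cv2.COLORMAP_JET),None,fx=4,fy=4,interpolation=0))
E
```

```text
(no output)
```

View pics/crop0.png

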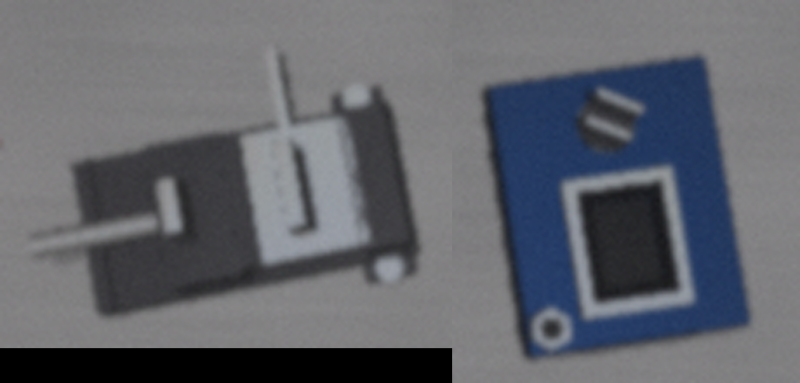

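View pics/h_v.png

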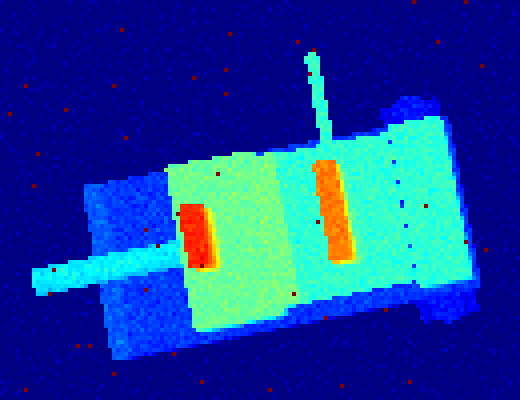

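View pics/h_f.png

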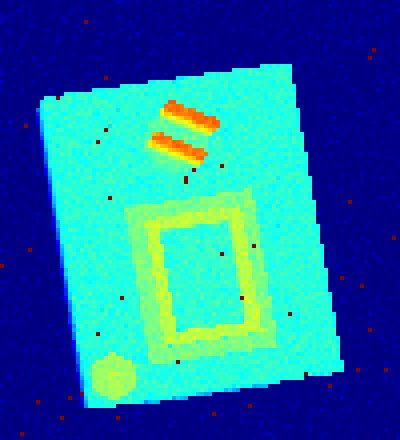

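Candidates: for the cover, the grey plate in the vise (217,205) against the red look-alikes (105,187) and (380,322). For the lug, the upright block (180,209) against the spindle bar (157,216). For the fastener, the two cheeks (347,183) against the nut (328,244). I choose the grey plate, the upright block and the cheeks; the crop bears this out. Next I measure them.

```bash
cat >> h.py <<'E'
def blob(P,box,z0,z1):
    v0,v1,u0,u1=box; Q=P[v0:v1,u0:u1]; m=((Q[...,2]>z0)&(Q[...,2]<z1)).astype(np.uint8)
    n,l,s,c=cv2.connectedComponentsWithStats(m); out=[]
    for i in range(1,n):
        if s[i,4]<12: continue
        q=Q[l==i]; r=cv2.minAreaRect((q[:,:2]*1000).astype(np.float32)); 
        out.append((s[i,4],np.round(r[0],1),np.round(r[1],1),round(r[2],1),np.round(np.median(q[:,2])*1000,1),np.round(q.mean(0)*1000,1)))
    return out
E
python3 - <<'E'
from h import *
d=ld('top0'); P=cloud(d)
print('bench',np.median(P[100:300,260:300,2]))
V=(150,250,130,260);F=(150,260,300,400)
print('lug',blob(P,V,.09,.11)); print('rib',blob(P,V,.078,.0965))
print('plate+..',blob(P,V,.045,.07)); 
print('vise',blob(P,V,.014,.07)); 
print('cheek',blob(P,F,.082,.1)); print('flange',blob(P,F,.055,.08)); print('seal',blob(P,F,.064,.08));print('casing',blob(P,F,.03,.1))
E
```

```text
bench -7.791411763014011e-05
lug [(np.int32(84), array([512.1, 188.6]), array([62.9, 14.1]), 12.8, np.float64(91.7), array([510.7, 188.8,  91.7])), (np.int32(100), array([492.4, 272.4]), array([39.3, 14. ]), 11.2, np.float64(100.8), array([492.2, 271.6, 100.1]))]
rib [(np.int32(155), array([511.6, 188.5]), array([64.3, 14.2]), 12.9, np.float64(90.3), array([510.7, 188. ,  89.9])), (np.int32(27), array([492.5, 265.8]), array([37.4,  4. ]), 7.3, np.float64(89.8), array([490.1, 265.3,  89.3]))]
plate+.. [(np.int32(2598), array([533.8, 218.8]), array([166.9, 202.9]), 12.9, np.float64(52.6), array([509.9, 201.4,  53.6])), (np.int32(23), array([480.7, 324.7]), array([10.4, 25.7]), 33.5, np.float64(46.5), array([480.3, 325.5,  46.8]))]
vise [(np.int32(4152), array([522.1, 251.6]), array([184.8, 289.2]), 7.8, np.float64(49.8), array([499.4, 230.1,  43.1]))]
cheek [(np.int32(43), array([ 581. , -153.5]), array([35.4,  6.7]), 68.5, np.float64(91.9), array([ 580.4, -153.3,   91.3])), (np.int32(43), array([ 560.6, -145.6]), array([35.2,  6.2]), 68.3, np.float64(90.4), array([ 560.3, -145.1,   89
[... 405 characters left out ...]
-107.8]), array([28.9, 26.8]), 67.6, np.float64(63.8), array([ 413.7, -108.2,   63.7]))]
seal [(np.int32(19), array([ 578.6, -152. ]), array([35. ,  2.5]), 66.0, np.float64(71.9), array([ 578.6, -152.6,   72. ])), (np.int32(18), array([ 557.6, -144.7]), array([35.6,  1.9]), 68.6, np.float64(73.7), array([ 558.1, -144.3,   73.2])), (np.int32(311), array([ 480.6, -166.5]), array([83.3, 66.3]), 9.9, np.float64(67.2), array([ 479.8, -165.8,   67.4])), (np.int32(31), array([ 409.6, -103.7]), array([21.8, 16.8]), 77.7, np.float64(65.1), array([ 410.5, -106.4,   65.5]))]
casing [(np.int32(5093), array([ 509.2, -160.3]), array([211.6, 170.8]), 9.7, np.float64(50.5), array([ 507.3, -158.4,   53. ]))]
```

```bash
cat >> h.py <<'E'
def go(x,y,z,yaw_deg):
    """needed: turn (rotvec tool, units of 4deg), then shift in tool axes AFTER turn (units 60mm); yaw = direction of tool y, mod 180"""
    s=readout.get_state(); M=rot(s['ee_rot']); best=None
    for k in (0,180):
        a=np.radians(yaw_deg+k); X=np.array([0,0,-1.]);Y=np.array([np.cos(a),np.sin(a),0]);T=np.column_stack([X,Y,np.cross(X,Y)])
        r=R.from_matrix(M.T@T).as_rotvec(); j=s['qpos'][5]
        sh=T.T@(np.array([x,y,z])-s['position'])
        print(k,'turn u',np.round(np.degrees(r)/4,2),'shift u',np.round(sh/.06,3),'mm',np.round(sh*1000,1),'j6',round(j,2))
def st():
    s=readout.get_state(); M=rot(s['ee_rot'])
    print(s['clock'],'pos',np.round(s['position']*1000,1),'yaw y',round(np.degrees(np.arctan2(M[1,1],M[0,1])),2),'xaxis',np.round(M[:,0],4),'F',np.round(s['contact_force'],1),'M',np.round(s['moment'],2),'w',round(s['width']*1000,1),'q',np.round(s['qpos'],2))
E
python3 - <<'E'
from h import *
st(); go(.4924,.2722,.13,102.9)
P=cloud(ld('top0'))
print('can',blob(P,(80,135,290,330),.1,.2)); print('jar',blob(P,(105,150,345,390),.05,.12)); print('sq',blob(P,(90,135,210,255),.03,.15))
E
```

```text
0.15 pos [243.  520.7 230.6] yaw y 64.97 xaxis [-7.0e-04 -1.2e-03 -1.0e+00] F [ 0.3 -0.7 -0.2] M [-0.01 -0.01  0.01] w 85.4 q [ 1.01  0.28  1.51  0.    1.36 -0.12]
0 turn u [-9.48 -0.01  0.02] shift u [ 1.677 -4.965  3.127] mm [ 100.6 -297.9  187.6] j6 -0.12
180 turn u [3.552e+01 2.000e-02 1.000e-02] shift u [ 1.677  4.965 -3.127] mm [ 100.6  297.9 -187.6] j6 -0.12
can [(np.int32(646), array([756.6, -51.2]), array([56.6, 57.9]), 14.3, np.float64(168.4), array([750.6, -49.9, 157.4]))]
jar [(np.int32(492), array([ 729. , -209.9]), array([59.3, 57.9]), 20.3, np.float64(83.6), array([ 725.9, -208.3,   78.3]))]
sq [(np.int32(84), array([744.6, 116.1]), array([14.4, 16. ]), 4.8, np.float64(81.5), array([742.2, 115.8,  74.6]))]
```

>>> carry_out(deltas=[0, 0, 0, -0.95, 0, 0, 0.4, 0, 0, 0, -0.95, 0, 0, 0.4, 0, 0, 0, -0.95, 0, 0, 0.4, 0, 0, 0, -0.95, 0, 0, 0.4, 0, 0, 0, -0.95, 0, 0, 0.4, 0, 0, 0, -0.95, 0, 0, 0.4, 0, 0, 0, -0.95, 0, 0, 0.4, 0, 0, 0, -0.95, 0, 0, 0.4, 0, 0, 0, -0.94, 0, 0, 0.4, 0, 0, 0, -0.94, 0, 0, 0.4])

```text
clock: 1.4
position: [0.2431, 0.5208, 0.231]
ee_rot: [0.702, -0.08, 0.703, 0.08]
contact_force: [-0.0, 0.2, 0.2]
width: 0.0597
```

>>> carry_out(deltas=[0, -0.7, 0.44, 0, 0, 0, 0.4, 0, -0.7, 0.44, 0, 0, 0, 0.4, 0, -0.7, 0.44, 0, 0, 0, 0.4, 0, -0.7, 0.44, 0, 0, 0, 0.4, 0, -0.7, 0.44, 0, 0, 0, 0.4, 0, -0.7, 0.44, 0, 0, 0, 0.4, 0, -0.7, 0.44, 0, 0, 0, 0.4, 0, 0, 0, 0, 0, 0, 0.4, 0, 0, 0, 0, 0, 0, 0.4])

```text
clock: 2.52
position: [0.4885, 0.2757, 0.2309]
ee_rot: [0.702, -0.079, 0.703, 0.079]
contact_force: [0.0, -0.1, -0.0]
width: 0.0601
```

```bash
python3 - <<'E'
from h import *
st(); d=grab('wrist','w1'); st(); go(.4924,.2722,.13,102.9)
d=grab('top','t1')
E
```

```text
2.525 pos [488.5 275.7 230.9] yaw y 102.85 xaxis [-1.4e-03  3.0e-04 -1.0e+00] F [ 0.  -0.1 -0. ] M [-0.   -0.01 -0.02] w 60.1 q [ 0.39  0.26  1.53  0.    1.35 -1.41]
2.575 pos [488.2 276.2 231.1] yaw y 102.91 xaxis [-1.1e-03  4.0e-04 -1.0e+00] F [ 0.   1.  -0.3] M [0.05 0.01 0.02] w 60.0 q [ 0.39  0.26  1.53  0.    1.35 -1.41]
0 turn u [ 0.   -0.01 -0.01] shift u [ 1.685 -0.08   0.054] mm [101.1  -4.8   3.2] j6 -1.41
180 turn u [-4.5e+01  1.0e-02 -2.0e-02] shift u [ 1.685  0.08  -0.054] mm [101.1   4.8  -3.2] j6 -1.41
```

View pics/w1.png

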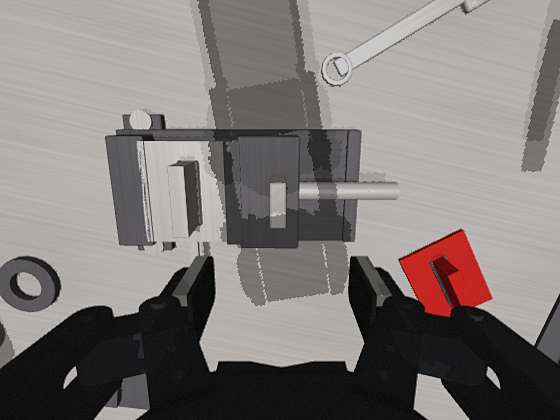

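The wrist view shows the vise level in the picture: lug at (277,205), cover rib at (183,200), red look-alike at (447,272). I refine the positions from this closer view.

```bash
python3 - <<'E'
from h import *
d=ld('w1'); P=cloud(d); V=(120,252,100,320)
print('lug',blob(P,V,.094,.11)); print('rib',blob(P,V,.082,.0935))
print('all>48',blob(P,V,.048,.12)); print('plate',blob(P,V,.047,.0545))
E
```

```text
lug [(np.int32(758), array([490. , 273.7]), array([39.4, 13.3]), 12.4, np.float64(100.9), array([489.2, 273.3, 100.9]))]
rib [(np.int32(1366), array([509.5, 189.5]), array([63.9, 14.6]), 12.7, np.float64(90.9), array([508. , 190.3,  90.4])), (np.int32(35), array([471.5, 269. ]), array([ 1.2, 13. ]), 14.7, np.float64(87.8), array([471.3, 268.9,  88.3]))]
all>48 [(np.int32(19946), array([509.6, 204.4]), array([116.5, 183.4]), 12.7, np.float64(56.5), array([502.4, 205.4,  59. ]))]
plate [(np.int32(9782), array([517.9, 169.1]), array([117.2, 111.1]), 12.6, np.float64(51.1), array([511.9, 164.2,  51.2]))]
```

```bash
python3 - <<'E'
from h import *
go(.491,.2732,.065,102.8)
E
```

```text
0 turn u [ 0.04 -0.01 -0.01] shift u [ 2.77  -0.063  0.035] mm [166.2  -3.8   2.1] j6 -1.41
180 turn u [-4.496e+01  1.000e-02 -2.000e-02] shift u [ 2.77   0.063 -0.035] mm [166.2   3.8  -2.1] j6 -1.41
```

>>> carry_out(deltas=[0.3, -0.06, 0.035, 0, 0, 0, 0.4, 0.5, 0, 0, 0, 0, 0, 0.4, 0.5, 0, 0, 0, 0, 0, 0.4, 0.5, 0, 0, 0, 0, 0, 0.4, 0.5, 0, 0, 0, 0, 0, 0.4, 0.3, 0, 0, 0, 0, 0, 0.4, 0.17, 0, 0, 0, 0, 0, 0.4, 0, 0, 0, 0, 0, 0, 0.4], newtons=40)

```text
clock: 3.62
position: [0.4911, 0.2732, 0.0648]
ee_rot: [0.702, -0.08, 0.703, 0.08]
contact_force: [-0.3, 1.0, -0.1]
width: 0.06
```

>>> carry_out(deltas=[0, 0, 0, 0, 0, 0, -1, 0, 0, 0, 0, 0, 0, -1, 0, 0, 0, 0, 0, 0, -1, 0, 0, 0, 0, 0, 0, -1, 0, 0, 0, 0, 0, 0, -1, 0, 0, 0, 0, 0, 0, -1], newtons=40)

```text
clock: 4.38
position: [0.4923, 0.273, 0.066]
ee_rot: [0.703, -0.079, 0.702, 0.08]
contact_force: [-0.4, 1.1, 5.7]
width: 0.0135
```

```bash
python3 - <<'E'
from h import *
st(); grab('wrist','w2')
E
```

```text
4.375 pos [492.3 273.   66. ] yaw y 102.87 xaxis [ 0.0013  0.001  -1.    ] F [-0.4  1.1  5.7] M [ 0.1   0.16 -0.08] w 13.5 q [ 0.38  0.4   1.77  0.    0.97 -1.41]
```

View pics/w2.png

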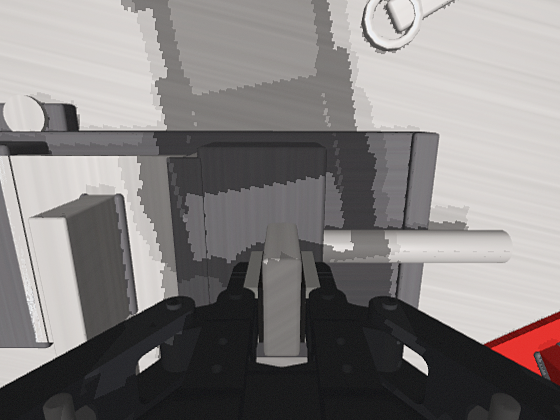

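The lug is held between the pads at (283,300). Now pull it along the vise's +y (tool +y).

>>> carry_out(deltas=[0, 0.05, 0, 0, 0, 0, -1, 0, 0.1, 0, 0, 0, 0, -1, 0, 0.1, 0, 0, 0, 0, -1, 0, 0.1, 0, 0, 0, 0, -1, 0, 0.1, 0, 0, 0, 0, -1, 0, 0.05, 0, 0, 0, 0, -1, 0, 0, 0, 0, 0, 0, -1, 0, 0, 0, 0, 0, 0, -1])

```text
clock: 5.42
position: [0.486, 0.301, 0.0659]
ee_rot: [0.703, -0.08, 0.702, 0.079]
contact_force: [-0.1, -3.6, 6.1]
width: 0.0136
```

```bash
python3 - <<'E'
from h import *
st()
E
```

```text
5.425 pos [486.  301.   65.9] yaw y 102.9 xaxis [ 0.0017 -0.0012 -1.    ] F [-0.1 -3.6  6.1] M [-0.35  0.02 -0.15] w 13.6 q [ 0.43  0.41  1.75 -0.    0.98 -1.36]
```

>>> carry_out(deltas=[0, 0.02, 0, 0, 0, 0, -1, 0, 0, 0, 0, 0, 0, -1, 0, 0, 0, 0, 0, 0, 0.2, 0, 0, 0, 0, 0, 0, 0.2, 0, 0, 0, 0, 0, 0, 0.2, 0, 0, 0, 0, 0, 0, 0.2, -0.4, 0, 0, 0, 0, 0, 0.2, -0.8, 0, 0, 0, 0, 0, 0.2, -0.9, 0, 0, 0, 0, 0, 0.2, -0.4, 0, 0, 0, 0, 0, 0.2])

```text
clock: 6.68
position: [0.4861, 0.3038, 0.2186]
ee_rot: [0.704, -0.079, 0.701, 0.08]
contact_force: [0.4, 0.2, -0.1]
width: 0.0512
```

```bash
python3 - <<'E'
from h import *
st(); d=grab('wrist','w3'); P=cloud(d)
print('lug',blob(P,(100,260,60,400),.094,.11)); print('rib',blob(P,(100,260,60,400),.082,.0935))
go(.5707,-.1498,.21,158.5)
E
```

```text
6.675 pos [486.1 303.8 218.6] yaw y 102.91 xaxis [ 0.005   0.0025 -1.    ] F [ 0.4  0.2 -0.1] M [-0.01  0.    0.01] w 51.2 q [ 0.44  0.28  1.53  0.    1.32 -1.36]
lug [(np.int32(826), array([483.6, 301.9]), array([39.1, 13. ]), 12.9, np.float64(101.0), array([483. , 301.8, 100.9]))]
rib [(np.int32(1579), array([509.3, 189.6]), array([63.6, 15. ]), 12.6, np.float64(90.9), array([507.7, 190.6,  90.1])), (np.int32(44), array([465.1, 297.6]), array([ 1.3, 13.2]), 15.6, np.float64(87.8), array([464.8, 297.6,  88.1]))]
0 turn u [-13.9    0.14   0.04] shift u [ 0.181 -4.069 -6.531] mm [  10.8 -244.1 -391.9] j6 -1.36
180 turn u [31.1   0.04 -0.16] shift u [0.181 4.069 6.531] mm [ 10.8 244.1 391.9] j6 -1.36
```

View pics/w3.png

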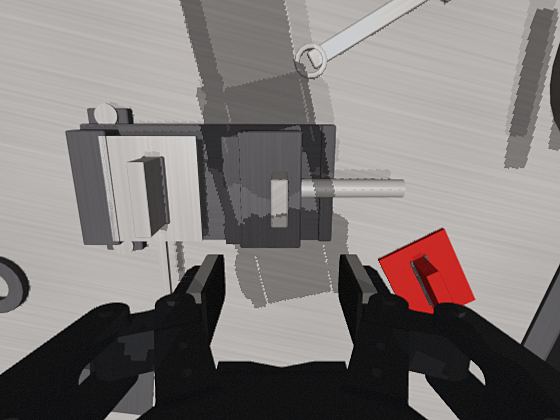

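```bash
python3 - <<'E'
from h import *
st();go(.5707,-.1498,.2186,102.9)
E
```

```text
6.725 pos [487.2 304.3 220.8] yaw y 102.91 xaxis [ 0.0086  0.0041 -1.    ] F [1.4 0.3 2.7] M [-0.01 -0.01  0.04] w 51.0 q [ 0.44  0.28  1.53  0.    1.32 -1.36]
0 turn u [ 0.    0.13 -0.03] shift u [ 0.037 -7.688 -0.333] mm [   2.2 -461.3  -20. ] j6 -1.36
180 turn u [-45.     0.05   0.21] shift u [0.037 7.688 0.333] mm [  2.2 461.3  20. ] j6 -1.36
```

>>> carry_out(deltas=[0, -0.6, -0.03, 0, 0, 0, 0.2, 0, -0.85, -0.04, 0, 0, 0, 0.2, 0, -0.85, -0.04, 0, 0, 0, 0.2, 0, -0.85, -0.04, 0, 0, 0, 0.2, 0, -0.85, -0.04, 0, 0, 0, 0.2, 0, -0.85, -0.04, 0, 0, 0, 0.2, 0, -0.85, -0.04, 0, 0, 0, 0.2, 0, -0.85, -0.03, 0, 0, 0, 0.2, 0, -0.7, -0.03, 0, 0, 0, 0.2, 0, -0.44, 0, 0, 0, 0, 0.2])

```text
clock: 7.98
position: [0.5683, -0.1532, 0.2138]
ee_rot: [0.702, -0.079, 0.703, 0.079]
contact_force: [0.5, 0.3, 1.1]
width: 0.0513
```

>>> carry_out(deltas=[0, 0, 0, 1, 0, 0, 0.2, 0, 0, 0, 1, 0, 0, 0.2, 0, 0, 0, 1, 0, 0, 0.2, 0, 0, 0, 1, 0, 0, 0.2, 0, 0, 0, 1, 0, 0, 0.2, 0, 0, 0, 1, 0, 0, 0.2, 0, 0, 0, 1, 0, 0, 0.2, 0, 0, 0, 1, 0, 0, 0.2, 0, 0, 0, 1, 0, 0, 0.2, 0, 0, 0, 1, 0, 0, 0.2])

```text
clock: 9.22
position: [0.5681, -0.1509, 0.2138]
ee_rot: [0.687, 0.167, 0.688, -0.166]
contact_force: [-0.1, 0.5, -0.2]
width: 0.0512
```

>>> carry_out(deltas=[0, 0, 0, 1, 0, 0, 0.2, 0, 0, 0, 1, 0, 0, 0.2, 0, 0, 0, 1, 0, 0, 0.2, 0, 0, 0, 1, 0, 0, 0.2, 0, 0, 0, 1, 0, 0, 0.2, 0, 0, 0, 1, 0, 0, 0.2, 0, 0, 0, 1, 0, 0, 0.2, 0, 0, 0, 1, 0, 0, 0.2, 0, 0, 0, 1, 0, 0, 0.2, 0, 0, 0, 1, 0, 0, 0.2])

```text
clock: 10.48
position: [0.5681, -0.1509, 0.2138]
ee_rot: [0.588, 0.391, 0.589, -0.392]
contact_force: [-0.8, -0.8, 0.1]
width: 0.0513
```

>>> carry_out(deltas=[0, 0, 0, 1, 0, 0, 0.2, 0, 0, 0, 1, 0, 0, 0.2, 0, 0, 0, 1, 0, 0, 0.2, 0, 0, 0, 1, 0, 0, 0.2, 0, 0, 0, 1, 0, 0, 0.2, 0, 0, 0, 1, 0, 0, 0.2, 0, 0, 0, 1, 0, 0, 0.2, 0, 0, 0, 1, 0, 0, 0.2, 0, 0, 0, 1, 0, 0, 0.2, 0, 0, 0, 1, 0, 0, 0.2])

```text
clock: 11.72
position: [0.5681, -0.1509, 0.2138]
ee_rot: [-0.419, -0.569, -0.42, 0.57]
contact_force: [0.1, -0.4, 0.1]
width: 0.0517
```

```bash
python3 - <<'E'
from h import *
st();d=grab('wrist','w4');st();P=cloud(d);H=(40,260,100,500)
print('cheek',blob(P,H,.084,.1)); print('flange',blob(P,H,.0565,.0625)); print('seal',blob(P,H,.064,.08));print('casing',blob(P,(0,419,0,559),.03,.1))
go(.5707,-.1498,.065,158.5)
E
```

```text
11.725 pos [ 568.1 -150.9  213.8] yaw y -17.23 xaxis [-1.6e-03  8.0e-04 -1.0e+00] F [ 0.1 -0.4  0.1] M [-0.04 -0.09  0.01] w 51.7 q [-0.38  0.31  1.51  0.    1.33 -0.08]
11.775 pos [ 568.1 -150.9  213.9] yaw y -17.31 xaxis [-1.6e-03  8.0e-04 -1.0e+00] F [-0.  -0.2 -0.1] M [-0.02  0.   -0.01] w 51.3 q [-0.38  0.31  1.51  0.    1.33 -0.08]
cheek [(np.int32(43), array([747.7, -78.8]), array([ 1.2, 16.1]), 69.6, np.float64(87.2), array([747.2, -78.6,  87.3])), (np.int32(325), array([ 558.8, -145.5]), array([36.5,  6. ]), 68.9, np.float64(92.1), array([ 559.3, -144.4,   91.9])), (np.int32(347), array([ 579.5, -153.1]), array([36.1,  6.1]), 69.0, np.float64(92.0), array([ 579.6, -152.2,   91.7])), (np.int32(2292), array([ 720.1, -209.8]), array([56. , 37.3]), 82.7, np.float64(85.2), array([ 722.3, -209.3,   85.2]))]
flange [(np.int32(72), array([741.2, -74.8]), array([ 2.6, 21.3]), 54.5, np.float64(59.1), array([739.8, -73.9,  59.3])), (np.int32(20), array([ 574.4, -131.4]), array([3.6, 7.2]), 72.8, np.float64(56.8), array([ 573.6, -131.3,   56.8])), (np.int32(2660), array([ 478.5, -164.7]
[... 2314 characters left out ...]
-61.4,  67.3])), (np.int32(34258), array([ 508.4, -159.2]), array([209.3, 169.2]), 9.7, np.float64(50.6), array([ 517.9, -145.5,   53.8])), (np.int32(5652), array([ 727.3, -208.8]), array([59.9, 60. ]), 0.4, np.float64(84.5), array([ 722.5, -204.2,   74.2])), (np.int32(228), array([ 819. , -279.7]), array([61.1,  5. ]), 86.9, np.float64(32.6), array([ 819.3, -271.5,   33.1])), (np.int32(135), array([ 212.1, -250.1]), array([ 4.9, 25.6]), 84.7, np.float64(36.8), array([ 214.1, -249. ,   37.8]))]
0 turn u [-4.395e+01 -4.000e-02 -0.000e+00] shift u [ 2.481 -0.034  0.032] mm [148.9  -2.    1.9] j6 -0.08
180 turn u [ 1.05 -0.    0.03] shift u [ 2.481  0.034 -0.032] mm [148.9   2.   -1.9] j6 -0.08
```

View pics/w4.png

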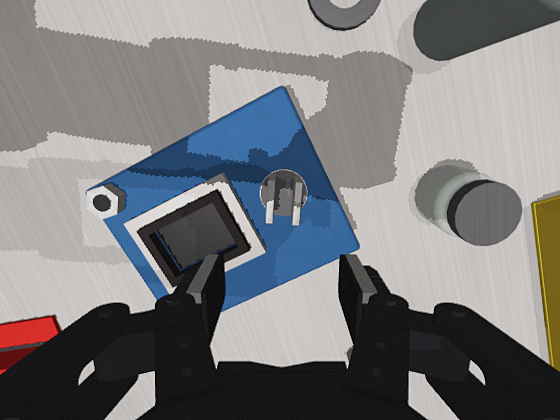

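The view shows the fastener cheeks at (283,200), the flange at (195,232) and the nut at (104,201), well clear. Descend on the fastener.

```bash
python3 - <<'E'
from h import *
go(.570,-.1496,.064,158.9)
E
```

```text
0 turn u [-4.405e+01 -4.000e-02 -0.000e+00] shift u [ 2.498 -0.022  0.031] mm [149.9  -1.3   1.9] j6 -0.08
180 turn u [ 0.95 -0.    0.03] shift u [ 2.498  0.022 -0.031] mm [149.9   1.3  -1.9] j6 -0.08
```

>>> carry_out(deltas=[0, 0, 0, 0.95, 0, 0, 0.05, 0, 0.022, -0.031, 0, 0, 0, 0.05, 0.4, 0, 0, 0, 0, 0, 0.05, 0.6, 0, 0, 0, 0, 0, 0.05, 0.6, 0, 0, 0, 0, 0, 0.05, 0.4, 0, 0, 0, 0, 0, 0.05, 0.3, 0, 0, 0, 0, 0, 0.05, 0.2, 0, 0, 0, 0, 0, 0.05, 0, 0, 0, 0, 0, 0, 0.05])

```text
clock: 12.9
position: [0.5699, -0.1495, 0.0642]
ee_rot: [-0.401, -0.582, -0.402, 0.583]
contact_force: [-0.2, -0.0, -0.3]
width: 0.0446
```

>>> carry_out(deltas=[0, 0, 0, 0, 0, 0, -1, 0, 0, 0, 0, 0, 0, -1, 0, 0, 0, 0, 0, 0, -1, 0, 0, 0, 0, 0, 0, -1, 0, 0, 0, 0, 0, 0, -1], newtons=40)

```text
clock: 13.52
position: [0.57, -0.1497, 0.0659]
ee_rot: [-0.401, -0.582, -0.401, 0.582]
contact_force: [-4.1, 1.6, 6.1]
width: 0.0273
```

```bash
python3 - <<'E'
from h import *
st(); grab('wrist','w5')
E
```

```text
13.525 pos [ 570.  -149.7   65.9] yaw y -20.9 xaxis [-4.e-04  2.e-04 -1.e+00] F [-4.1  1.6  6.1] M [ 0.2   0.6  -0.01] w 27.3 q [-0.37  0.43  1.71  0.    1.   -0.01]
```

View pics/w5.png

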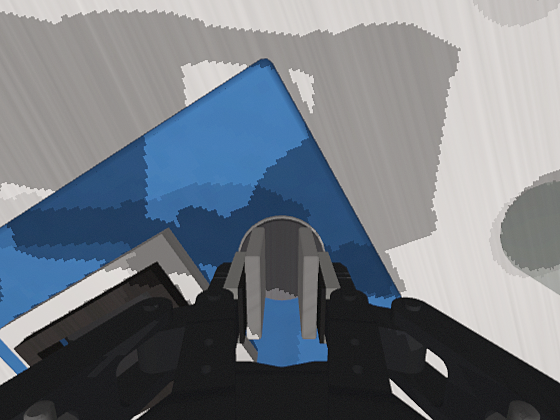

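>>> carry_out(deltas=[0, -0.015, 0, 0.9, 0, 0, -1, 0, 0, 0, 1, 0, 0, -1, 0, 0, 0, 1, 0, 0, -1, 0, 0, 0, 1, 0, 0, -1, 0, 0, 0, 1, 0, 0, -1, 0, 0, 0, 1, 0, 0, -1, 0, 0, 0, 1, 0, 0, -1, 0, 0, 0, 1, 0, 0, -1])

```text
clock: 14.58
position: [0.57, -0.1497, 0.0659]
ee_rot: [0.227, 0.67, 0.226, -0.669]
contact_force: [-2.5, 1.2, 4.6]
width: 0.0273
```

```bash
python3 - <<'E'
from h import *
st()
E
```

```text
14.575 pos [ 570.  -149.7   65.9] yaw y -52.63 xaxis [ 1.3e-03 -3.0e-04 -1.0e+00] F [-2.5  1.2  4.6] M [0.23 0.46 0.03] w 27.3 q [-0.37  0.43  1.71  0.    1.    0.54]
```

>>> carry_out(deltas=[0, 0, 0, 1, 0, 0, -1, 0, 0, 0, 1, 0, 0, -1, 0, 0, 0, 1, 0, 0, -1, 0, 0, 0, 1, 0, 0, -1, 0, 0, 0, 1, 0, 0, -1, 0, 0, 0, 1, 0, 0, -1, 0, 0, 0, 0.93, 0, 0, -1, 0, 0, 0, 0, 0, 0, -1, 0, 0, 0, 0, 0, 0, -1])

```text
clock: 15.7
position: [0.57, -0.1497, 0.0659]
ee_rot: [0.061, 0.705, 0.06, -0.704]
contact_force: [-2.1, 0.1, 5.2]
width: 0.027
```

```bash
python3 - <<'E'
from h import *
st()
E
```

```text
15.7 pos [ 570.  -149.7   65.9] yaw y -80.17 xaxis [ 1.3e-03 -4.0e-04 -1.0e+00] F [-2.1  0.1  5.2] M [ 0.22  0.45 -0.04] w 27.0 q [-0.37  0.43  1.71  0.    1.    1.02]
```

Release, rise, and check the slot angle from the wrist.

>>> carry_out(deltas=[0, 0, 0, 0, 0, 0, 0.1, 0, 0, 0, 0, 0, 0, 0.1, 0, 0, 0, 0, 0, 0, 0.1, 0, 0, 0, 0, 0, 0, 0.1, -0.4, 0, 0, 0, 0, 0, 0.1, -0.8, 0, 0, 0, 0, 0, 0.2, -0.8, 0, 0, 0, 0, 0, 0.2, -0.4, 0, 0, 0, 0, 0, 0.2, 0, 0, 0, 0, 0, 0, 0.2])

```text
clock: 16.82
position: [0.5709, -0.15, 0.2113]
ee_rot: [0.061, 0.706, 0.059, -0.703]
contact_force: [-0.7, -0.0, 0.1]
width: 0.0509
```

```bash
python3 - <<'E'
from h import *
st();d=grab('wrist','w6');P=cloud(d);H=(40,300,60,500)
print('cheek',blob(P,H,.086,.1)); print('flange',[b for b in blob(P,H,.0575,.0625) if b[0]>300]); print('seal',[b for b in blob(P,H,.065,.07) if b[0]>300]);
d=grab('top','t6');P=cloud(d);print('top',blob(P,(150,260,300,400),.084,.1))
go(.5105,.189,.2,102.8)
go(.5105,.189,.2,99.7)
E
```

```text
16.825 pos [ 570.9 -150.   211.3] yaw y -80.22 xaxis [ 0.0048 -0.0018 -1.    ] F [-0.7 -0.   0.1] M [0.03 0.01 0.  ] w 50.9 q [-0.37  0.31  1.51  0.    1.32  1.03]
cheek [(np.int32(323), array([ 567.4, -138.4]), array([36. ,  5.7]), 9.3, np.float64(92.1), array([ 568.6, -138.6,   92. ])), (np.int32(329), array([ 571.2, -160.6]), array([36.4,  5.7]), 10.2, np.float64(92.1), array([ 572.3, -160.1,   92. ]))]
flange [(np.int32(2095), array([ 500.1, -161.2]), array([61.2, 84.3]), 9.9, np.float64(60.1), array([ 510.9, -159.5,   60.1]))]
seal [(np.int32(1283), array([ 496.8, -161.9]), array([47.2, 63.1]), 9.5, np.float64(67.7), array([ 504.5, -160.4,   67.7]))]
top [(np.int32(20), array([ 566.2, -162.6]), array([21.5,  6.9]), 0.8, np.float64(91.4), array([ 563.6, -162.3,   90.5]))]
0 turn u [ 4.424e+01  2.000e-02 -3.000e-02] shift u [0.134 5.714 0.298] mm [  8.1 342.8  17.9] j6 1.03
180 turn u [-0.76  0.02  0.01] shift u [ 0.134 -5.714 -0.298] mm [   8.1 -342.8  -17.9] j6 1.03
0 turn u [-4.498e+01 -2.000e-02  3.000e-02] shift u [ 0.134  5.722 -0.011] mm [  8.1 343.3  -0.7] j6 1.03
180 turn u [0.02 0.02 0.01] shift u [ 0.134 -5.722  0.011] mm [   8.1 -343.3    0.7] j6 1.03
```

View pics/w6.png

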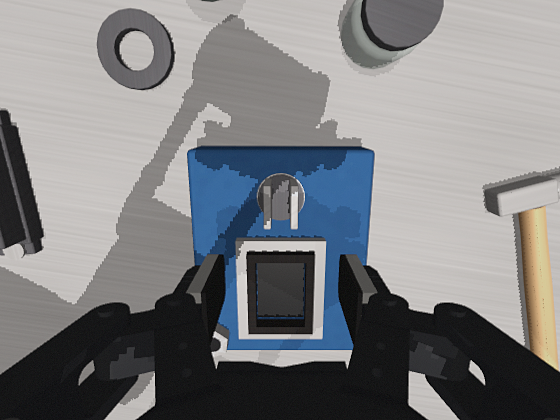

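The slot at (282,208) is now in line with the opening: cheeks at 9.75°, casing at about 9.7°. On to the cover.

>>> carry_out(deltas=[0, -0.5, 0, 0, 0, 0, 0.2, 0, -0.75, 0, 0, 0, 0, 0.2, 0, -0.8, 0, 0, 0, 0, 0.2, 0, -0.8, 0, 0, 0, 0, 0.2, 0, -0.8, 0, 0, 0, 0, 0.2, 0, -0.8, 0, 0, 0, 0, 0.2, 0, -0.75, 0, 0, 0, 0, 0.2, 0, -0.52, 0, 0, 0, 0, 0.2, 0, 0, 0, -0.76, 0, 0, 0.2, 0, 0, 0, 0, 0, 0, 0.2])

```text
clock: 18.18
position: [0.5102, 0.1889, 0.2071]
ee_rot: [-0.079, -0.701, -0.079, 0.704]
contact_force: [-0.7, 0.1, 0.4]
width: 0.0512
```

```bash
python3 - <<'E'
from h import *
st();d=grab('wrist','w7');P=cloud(d);H=(0,300,60,500)
print('rib',blob(P,H,.082,.0935)); print('plate',blob(P,H,.0455,.0535)); print('jaw',blob(P,H,.0545,.08))
print('lug',blob(P,H,.095,.11))
go(.5105,.189,.057,102.8)
E
```

```text
18.175 pos [510.2 188.9 207.1] yaw y -77.16 xaxis [-0.0037 -0.001  -1.    ] F [-0.7  0.1  0.4] M [ 0.04 -0.01  0.05] w 51.2 q [ 0.23  0.25  1.61 -0.    1.29  1.57]
rib [(np.int32(1404), array([510.5, 189.2]), array([63.7, 13.8]), 12.6, np.float64(91.1), array([511.7, 189.6,  91.1])), (np.int32(313), array([487.7, 296.3]), array([41.1, 11.3]), 28.2, np.float64(87.9), array([489.5, 296.6,  87.9]))]
plate [(np.int32(13334), array([541.6, 177.3]), array([166.9, 117.1]), 12.8, np.float64(51.2), array([522.6, 170.8,  51.1])), (np.int32(16), array([544.3, 276.7]), array([4.8, 1. ]), 34.3, np.float64(50.1), array([544.5, 276.8,  49.6]))]
jaw [(np.int32(8507), array([488.5, 286.5]), array([109.1,  71.1]), 12.9, np.float64(58.4), array([493.4, 284. ,  59. ])), (np.int32(61), array([540.1, 195.4]), array([ 3.2, 15.7]), 9.6, np.float64(68.3), array([541.2, 196.2,  67.5]))]
lug [(np.int32(1048), array([484.9, 301.4]), array([40.2, 14.4]), 12.5, np.float64(100.9), array([486. , 300.7, 100.5]))]
0 turn u [44.99 -0.   -0.07] shift u [2.507e+00 8.000e-03 2.000e-03] mm [1.504e+02 5.000e-01 1.000e-01] j6 1.57
180 turn u [-0.01  0.04 -0.  ] shift u [ 2.507e+00 -8.000e-03 -2.000e-03] mm [ 1.504e+02 -5.000e-01 -1.000e-01] j6 1.57
```

View pics/w7.png

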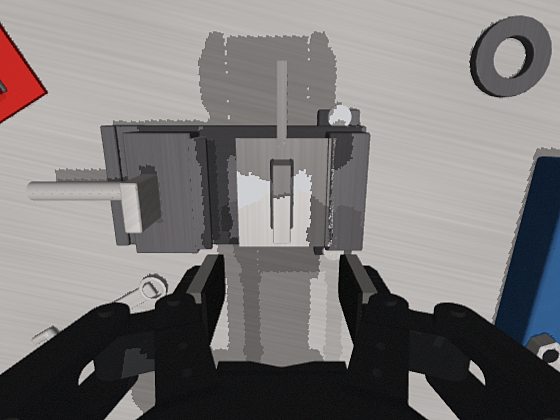

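>>> carry_out(deltas=[0.3, 0, 0, 0, 0, 0, 0.2, 0.55, 0, 0, 0, 0, 0, 0.2, 0.55, 0, 0, 0, 0, 0, 0.2, 0.5, 0, 0, 0, 0, 0, 0.2, 0.35, 0, 0, 0, 0, 0, 0.2, 0.23, 0, 0, 0, 0, 0, 0.2, 0, 0, 0, 0, 0, 0, 0.2])

```text
clock: 19.1
position: [0.5106, 0.1882, 0.0592]
ee_rot: [-0.079, -0.702, -0.078, 0.704]
contact_force: [-0.6, 0.7, 0.3]
width: 0.0514
```

>>> carry_out(deltas=[0, 0, 0, 0, 0, 0, -1, 0, 0, 0, 0, 0, 0, -1, 0, 0, 0, 0, 0, 0, -1, 0, 0, 0, 0, 0, 0, -1, 0, 0, 0, 0, 0, 0, -1, 0, 0, 0, 0, 0, 0, -1], newtons=80)

```text
clock: 19.85
position: [0.5121, 0.189, 0.0615]
ee_rot: [0.079, 0.703, 0.079, -0.702]
contact_force: [-1.2, 0.2, 6.0]
width: 0.0128
```

```bash
python3 - <<'E'
from h import *
st(); grab('wrist','w8')
E
```

```text
19.85 pos [512.1 189.   61.5] yaw y -77.19 xaxis [ 2.2e-03  8.0e-04 -1.0e+00] F [-1.2  0.2  6. ] M [0.04 0.13 0.  ] w 12.8 q [0.23 0.38 1.81 0.   0.94 1.57]
```

View pics/w8.png

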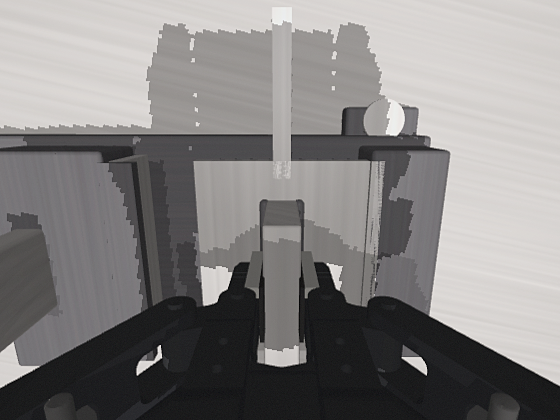

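The rib is between the pads at (283,290) and the jaw's lip is clear. Lift it gently.

>>> carry_out(deltas=[-0.1, 0, 0, 0, 0, 0, -1, -0.15, 0, 0, 0, 0, 0, -1, -0.2, 0, 0, 0, 0, 0, -1, -0.3, 0, 0, 0, 0, 0, -1, -0.4, 0, 0, 0, 0, 0, -1, -0.4, 0, 0, 0, 0, 0, -1, -0.4, 0, 0, 0, 0, 0, -1, -0.3, 0, 0, 0, 0, 0, -1, -0.1, 0, 0, 0, 0, 0, -1, 0, 0, 0, 0, 0, 0, -1])

```text
clock: 21.15
position: [0.5112, 0.1887, 0.2015]
ee_rot: [0.079, 0.703, 0.079, -0.703]
contact_force: [-0.6, 0.5, -3.7]
width: 0.0126
```

```bash
python3 - <<'E'
from h import *
st(); d=grab('wrist','w9');st()
M=rot(readout.get_state()['ee_rot']);p=readout.get_state()['position'];P=cloud(d)
np.save('pics/P9t.npy',(P-p)@M)
go(.4793,-.1651,.195,-80.3); go(.4793,-.1651,.195,-77.2)
E
```

```text
21.15 pos [511.2 188.7 201.5] yaw y -77.19 xaxis [ 4.e-04  1.e-04 -1.e+00] F [-0.6  0.5 -3.7] M [-0.    0.06  0.  ] w 12.6 q [0.23 0.25 1.62 0.   1.27 1.57]
21.2 pos [510.9 188.5 200.9] yaw y -77.19 xaxis [-9.e-04 -2.e-04 -1.e+00] F [-0.2  0.5 -4.4] M [-0.01  0.04  0.04] w 12.9 q [0.23 0.25 1.62 0.   1.27 1.57]
0 turn u [0.78 0.01 0.  ] shift u [0.098 5.721 1.512] mm [  5.9 343.3  90.7] j6 1.57
180 turn u [-4.422e+01 -0.000e+00  2.000e-02] shift u [ 0.098 -5.721 -1.512] mm [   5.9 -343.3  -90.7] j6 1.57
0 turn u [0.   0.01 0.  ] shift u [0.098 5.631 1.819] mm [  5.9 337.9 109.2] j6 1.57
180 turn u [-4.5e+01 -0.0e+00  2.0e-02] shift u [ 0.098 -5.631 -1.819] mm [   5.9 -337.9 -109.2] j6 1.57
```

View pics/w9.png

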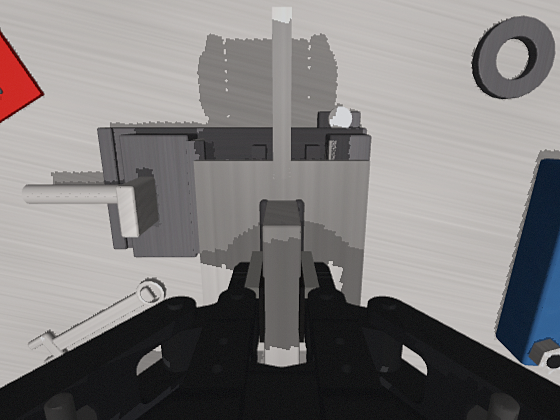

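```bash
python3 - <<'E'
from h import *
T=np.load('pics/P9t.npy')*1000
m=(T[...,0]>4)&(T[...,0]<18); 
q=T[m]; print(len(q),'x med',np.median(q[:,0]))
t=q[q[:,2]<-60]; print('tongue: n',len(t),'end z',np.percentile(t[:,2],[0,1]),'y',np.percentile(t[:,1],[1,50,99]),'x',np.median(t[:,0]))
# tongue direction & plane
print('yaw tongue deg',np.degrees(np.polyfit(t[:,2],t[:,1],1)[0]))
b=q[(q[:,2]>-47)&(q[:,2]<-10)]; print('plate y',np.percentile(b[:,1],[.5,99.5]),'top edge z',[np.percentile(q[(abs(q[:,1]-c)<8)][:,2],.5) for c in (-30,-20,20,30)])
A=np.c_[b[:,1:],np.ones(len(b))]; c=np.linalg.lstsq(A,b[:,0],rcond=None)[0]; print('plane slopes deg',np.degrees(c[:2]),c[2])
r=T[(T[...,0]>-32)&(T[...,0]<-24)&(abs(T[...,1])<12)&(T[...,2]<-15)]; print('rib',len(r),np.percentile(r[:,2],1) if len(r) else '')
E
```

```text
19945 x med 9.663138383065416
tongue: n 2412 end z [-110.55360846 -109.90643347] y [-4.33028882 -0.23229469  3.52448479] x 9.750406950808156
yaw tongue deg 0.0286299652062829
plate y [-40.0412423   39.23613341] top edge z [np.float64(-48.39530510555287), np.float64(-48.41371043221043), np.float64(-48.41950855593276), np.float64(-48.40804027884867)]
plane slopes deg [-0.0115794  -0.27999765] 9.447079922010294
rib 1749 -30.678065992725145
```

```bash
python3 - <<'E'
from h import *
go(.4809,-.1648,.175,-80.3)
E
```

```text
0 turn u [0.78 0.01 0.  ] shift u [0.431 5.721 1.485] mm [ 25.9 343.2  89.1] j6 1.57
180 turn u [-4.422e+01 -0.000e+00  2.000e-02] shift u [ 0.431 -5.721 -1.485] mm [  25.9 -343.2  -89.1] j6 1.57
```

>>> carry_out(deltas=[0, 0, 0, 0.78, 0, 0, -1, 0, 0.4, 0.1, 0, 0, 0, -1, 0, 0.7, 0.18, 0, 0, 0, -1, 0, 0.8, 0.21, 0, 0, 0, -1, 0, 0.85, 0.22, 0, 0, 0, -1, 0, 0.85, 0.22, 0, 0, 0, -1, 0, 0.8, 0.21, 0, 0, 0, -1, 0, 0.7, 0.18, 0, 0, 0, -1, 0.2, 0.42, 0.12, 0, 0, 0, -1, 0.2, 0.2, 0.05, 0, 0, 0, -1])

```text
clock: 22.45
position: [0.4803, -0.1658, 0.176]
ee_rot: [-0.059, -0.704, -0.059, 0.705]
contact_force: [0.7, -0.3, -5.0]
width: 0.0127
```

>>> carry_out(deltas=[0, 0, 0, 0, 0, 0, -1, 0, 0, 0, 0, 0, 0, -1])

```text
clock: 22.7
position: [0.4811, -0.1635, 0.1771]
ee_rot: [-0.06, -0.704, -0.06, 0.705]
contact_force: [-0.5, -0.7, -3.8]
width: 0.013
```

```bash
python3 - <<'E'
from h import *
st(); d=grab('wrist','w10');grab('top','t10');st()
s=readout.get_state();M=rot(s['ee_rot']);P=cloud(d)
T=(P-s['position'])@M*1000
m=(T[...,0]>4)&(T[...,0]<18);q=T[m]; t=q[q[:,2]<-60]
print('tongue end',np.percentile(t[:,2],1),'y',np.percentile(t[:,1],[1,99]),'x',np.median(t[:,0]),'edge',np.percentile(q[abs(abs(q[:,1])-25)<10][:,2],.5))
print('cheek',blob(P,(0,300,60,500),.086,.1))
print([b for b in blob(P,(0,300,60,500),.046,.054) if b[0]>500])
go(.4809,-.1648,.0765,-80.3)
E
```

```text
22.7 pos [ 481.1 -163.5  177.1] yaw y -80.26 xaxis [-4.0e-04  1.2e-03 -1.0e+00] F [-0.5 -0.7 -3.8] M [ 0.01  0.01 -0.05] w 13.0 q [-0.47  0.21  1.73  0.    1.2   0.94]
22.8 pos [ 481.4 -163.6  177.6] yaw y -80.22 xaxis [ 8.e-04  3.e-04 -1.e+00] F [-0.7  0.1 -4.1] M [ 0.01 -0.07 -0.  ] w 12.6 q [-0.46  0.21  1.73  0.    1.2   0.93]
tongue end -109.20624956387982 y [-4.37169328  3.48788807] x 11.076958140913822 edge -47.636172371206754
cheek [(np.int32(581), array([ 567.1, -138.6]), array([35.8,  5.9]), 9.4, np.float64(92.0), array([ 567.7, -138.7,   92. ])), (np.int32(584), array([ 570.8, -160.4]), array([35.8,  6. ]), 9.4, np.float64(92.0), array([ 571.1, -160.2,   91.9]))]
[(np.int32(13058), array([ 511.6, -111.8]), array([185.5,  76.2]), 9.7, np.float64(50.1), array([549. , -99.4,  50.1])), (np.int32(14099), array([ 515.8, -204.7]), array([208.4,  79.2]), 9.7, np.float64(50.1), array([ 560.6, -205. ,   50.1]))]
0 turn u [ 0.02 -0.01  0.  ] shift u [1.686 0.018 0.012] mm [101.1   1.1   0.7] j6 0.93
180 turn u [-4.498e+01 -0.000e+00 -2.000e-02] shift u [ 1.686 -0.018 -0.012] mm [101.1  -1.1  -0.7] j6 0.93
```

View pics/w10.png

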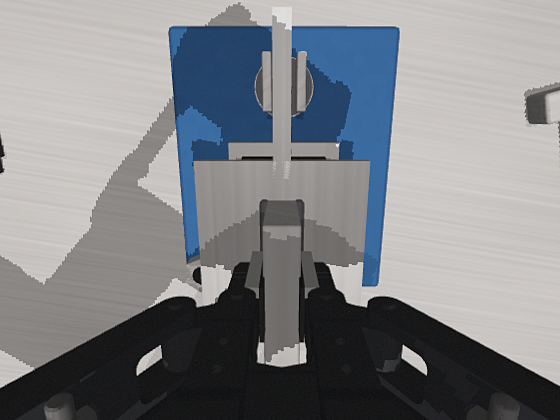

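View pics/t10.png

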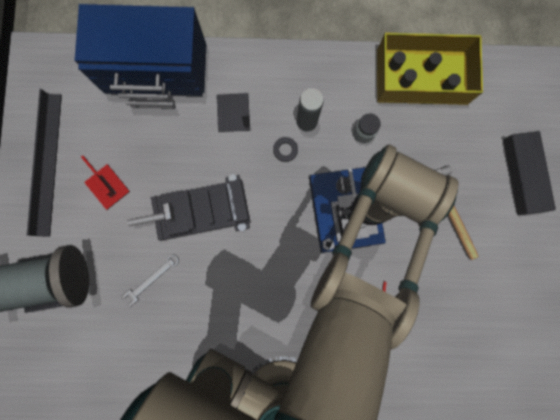

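In the wrist view the tongue (282,120) is over the slot, about 1.3 mm off sideways. I correct that while descending, and stop just above the cheeks to check.

>>> carry_out(deltas=[0.1, 0.02, 0.01, 0, 0, 0, -1, 0.25, 0, 0, 0, 0, 0, -1, 0.25, 0, 0, 0, 0, 0, -1, 0.25, 0, 0, 0, 0, 0, -1, 0.15, 0, 0, 0, 0, 0, -1, 0.05, 0, 0, 0, 0, 0, -1, 0, 0, 0, 0, 0, 0, -1, 0, 0, 0, 0, 0, 0, -1])

```text
clock: 23.8
position: [0.4811, -0.1662, 0.1148]
ee_rot: [0.06, 0.705, 0.06, -0.704]
contact_force: [0.4, 0.9, -4.0]
width: 0.0128
```

```bash
python3 - <<'E'
from h import *
d=grab('wrist','w11');st()
P=cloud(d);s=readout.get_state();M=rot(s['ee_rot']);T=(P-s['position'])@M*1000
m=(T[...,0]>4)&(T[...,0]<18);q=T[m]; t=q[(q[:,2]<-60)&(abs(q[:,1])<7)]
print('tongue end',np.percentile(t[:,2],1),'y',np.percentile(t[:,1],[1,99]),'edge',np.percentile(q[abs(abs(q[:,1])-25)<10][:,2],.5))
for sg in (-1,1):
    c=T[(abs(P[...,2]-.092)<.0025)&(T[...,1]*sg>6)&(abs(T[...,1])<25)&(T[...,2]<-60)]; print('cheek',len(c),np.percentile(c[:,1],[2,98]) if len(c) else '')
E
```

```text
23.85 pos [ 481.1 -166.2  114.8] yaw y -80.31 xaxis [ 1.2e-03 -5.0e-04 -1.0e+00] F [-0.4  0.5 -3.7] M [0.03 0.02 0.02] w 12.5 q [-0.47  0.27  1.82  0.    1.04  0.93]
tongue end -109.46091764390096 y [-4.26768392  3.58860969] edge -48.011707437294504
cheek 1115 [-15.47418252  -9.70420945]
cheek 1111 [ 6.38340164 12.14902857]
```

View pics/w11.png

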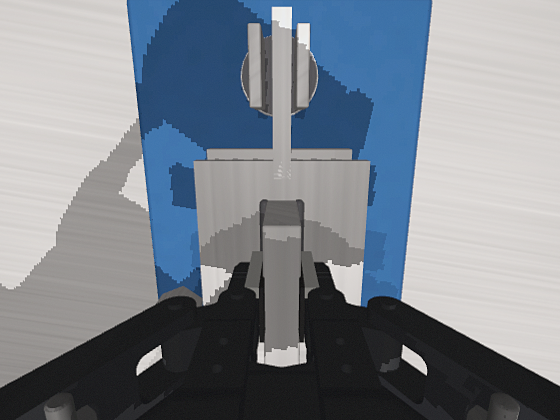

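>>> carry_out(deltas=[0, -0.022, 0, 0, 0, 0, -1, 0, 0, 0, 0, 0, 0, -1, 0.1, 0, 0, 0, 0, 0, -1, 0.1, 0, 0, 0, 0, 0, -1, 0.1, 0, 0, 0, 0, 0, -1, 0.08, 0, 0, 0, 0, 0, -1, 0, 0, 0, 0, 0, 0, -1, 0, 0, 0, 0, 0, 0, -1])

```text
clock: 24.85
position: [0.4806, -0.1647, 0.0915]
ee_rot: [0.06, 0.705, 0.06, -0.704]
contact_force: [-0.2, -0.2, -4.1]
width: 0.0124
```

```bash
python3 - <<'E'
from h import *
d=grab('wrist','w12');st()
P=cloud(d);s=readout.get_state();M=rot(s['ee_rot']);T=(P-s['position'])@M*1000
q=T[(T[...,0]>5)&(T[...,0]<18)]; t=q[(q[:,2]<-60)&(q[:,2]>-70)&(abs(q[:,1])<7)]
print('y',np.percentile(t[:,1],[1,99]),np.median(t[:,0]))
for sg in (-1,1):
    c=T[(abs(P[...,2]-.092)<.0025)&(T[...,1]*sg>6)&(abs(T[...,1])<25)&(T[...,2]<-60)]; print('cheek',len(c),np.percentile(c[:,1],[2,98]) if len(c) else '')
E
```

```text
24.9 pos [ 480.6 -164.7   91.7] yaw y -80.3 xaxis [ 5.e-04 -2.e-04 -1.e+00] F [-0.2  0.3 -3.2] M [ 0.03  0.05 -0.01] w 13.0 q [-0.47  0.3   1.86  0.    0.99  0.93]
y [-4.11993845  3.37361732] 10.522243125034969
cheek 1547 [-13.92546566  -8.17197595]
cheek 1550 [ 7.87391879 13.69918178]
```

View pics/w12.png

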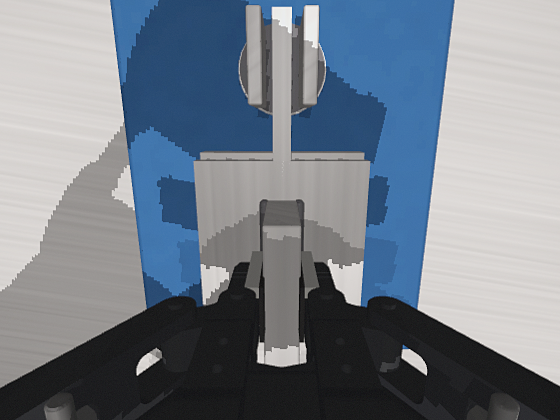

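The tongue is now centred in the slot to 0.3 mm. Press down.

>>> carry_out(deltas=[0.05, 0, 0, 0, 0, 0, -1, 0.05, 0, 0, 0, 0, 0, -1, 0.05, 0, 0, 0, 0, 0, -1, 0.04, 0, 0, 0, 0, 0, -1, 0.04, 0, 0, 0, 0, 0, -1, 0, 0, 0, 0, 0, 0, -1, 0, 0, 0, 0, 0, 0, -1, 0, 0, 0, 0, 0, 0, -1], newtons=100)

```text
clock: 25.9
position: [0.4804, -0.1647, 0.0779]
ee_rot: [0.06, 0.705, 0.06, -0.705]
contact_force: [-1.6, 1.8, 3.1]
width: 0.0125
```

```bash
python3 - <<'E'
from h import *
st()
E
```

```text
25.9 pos [ 480.4 -164.7   77.9] yaw y -80.31 xaxis [ 2.e-04 -0.e+00 -1.e+00] F [-1.6  1.8  3.1] M [ 0.19  0.21 -0.  ] w 12.5 q [-0.47  0.31  1.87  0.    0.95  0.93]
```

>>> carry_out(deltas=[0.02, 0, 0, 0, 0, 0, -1, 0.02, 0, 0, 0, 0, 0, -1, 0, 0, 0, 0, 0, 0, -1, 0, 0, 0, 0, 0, 0, -1])

```text
clock: 26.4
position: [0.4804, -0.1647, 0.0765]
ee_rot: [0.06, 0.705, 0.06, -0.704]
contact_force: [-5.2, 1.3, 12.8]
width: 0.0126
```

>>> carry_out(deltas=[0.02, 0, 0, 0, 0, 0, -1, 0, 0, 0, 0, 0, 0, -1, 0, 0, 0, 0, 0, 0, -1])

```text
clock: 26.78
position: [0.4804, -0.1647, 0.0765]
ee_rot: [0.06, 0.705, 0.06, -0.704]
contact_force: [-7.3, 2.5, 21.4]
width: 0.0124
```

```bash
python3 - <<'E'
from h import *
st()
E
```

```text
26.775 pos [ 480.4 -164.7   76.5] yaw y -80.3 xaxis [ 9.e-04 -5.e-04 -1.e+00] F [-7.3  2.5 21.4] M [0.54 0.98 0.01] w 12.4 q [-0.47  0.32  1.88 -0.    0.95  0.93]
```

```bash
python3 - <<'E'
from h import *
d=grab('wrist','w13');grab('top','t13');e=grab('side','s13');st()
P=cloud(d);s=readout.get_state();M=rot(s['ee_rot']);T=(P-s['position'])@M*1000
Z=P[...,2]*1000
q=(T[...,0]>4)&(T[...,0]<18)&(abs(T[...,1])<38)&(T[...,2]>-46)&(T[...,2]<-5)&(abs(T[...,1])>10)
def fit(m,n):
    t=T[m];z=Z[m];A=np.c_[t[:,1:],np.ones(len(t))];c=np.linalg.lstsq(A,z,rcond=None)[0];r=z-A@c;k=abs(r)<2
    c=np.linalg.lstsq(A[k],z[k],rcond=None)[0];print(n,k.sum(),'slope deg y,z',np.round(np.degrees(c[:2]),2),'z at(0,-25)',c[2]-25*c[1], 'range z',np.percentile(t[:,2],[1,99]))
fit(q,'plate')
fit((abs(Z-50)<3)&(T[...,2]<-50),'casing')
t=(abs(T[...,1])<3)&(T[...,2]<-55)&(T[...,2]>-105)&(Z>58)
fit(t,'tongue'); print('tongue z near/far',[np.median(Z[t&(abs(T[...,2]+c)<5)]) for c in (60,75,90,100)])
E
cd pics; python3 -c "
import cv2
a=cv2.imread('s13.png');b=cv2.resize(a[200:310,260:390],None,fx=6,fy=5)
cv2.imwrite('s13c.png',b)"
```

```text
26.925 pos [ 480.4 -164.7   76.5] yaw y -80.3 xaxis [ 9.e-04 -5.e-04 -1.e+00] F [-6.9  3.3 21. ] M [ 0.54  0.97 -0.07] w 12.4 q [-0.47  0.32  1.88 -0.    0.95  0.93]
plate 9967 slope deg y,z [0.01 0.05] z at(0,-25) 66.19876514507101 range z [-45.58594354  -5.44718763]
casing 44486 slope deg y,z [0.   0.01] z at(0,-25) 50.184033266629925 range z [-116.75697391  -50.84732954]
tongue 53 slope deg y,z [-117.53   51.27] z at(0,-25) 128.67707528584833 range z [-104.20867584  -55.90893209]
tongue z near/far [np.float64(66.14175648659486), np.float64(66.06901904968865), np.float64(66.10941258706134), np.float64(66.15129997553134)]
```

View pics/w13.png

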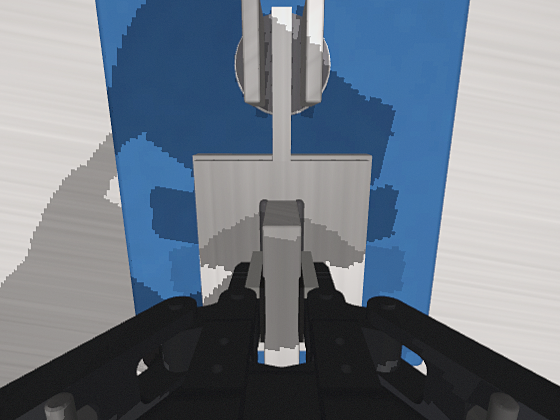

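View pics/s13c.png

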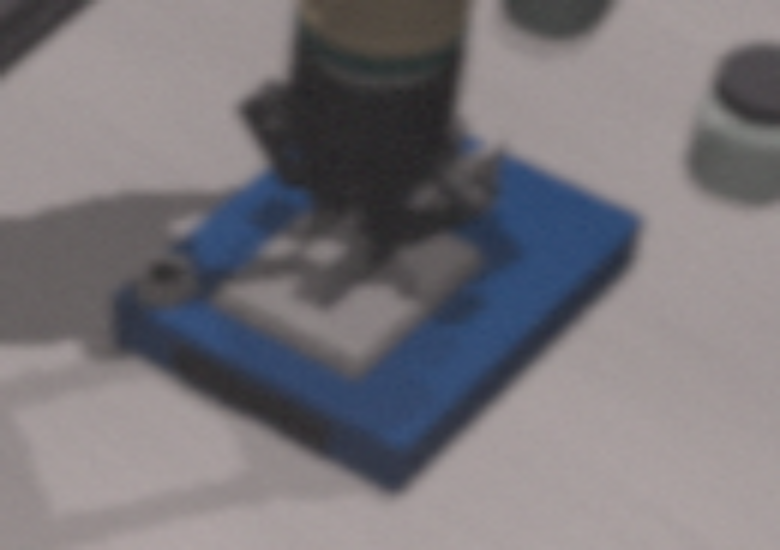

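The cover is flat: its top is at 66.2 mm against the expected 66.0, with a slope of 0.05°. The tongue is in the slot and the nut is untouched. One last check of the bystanders, then hand in.

```bash
python3 - <<'E'
from h import *
P0=cloud(ld('top0'));P=cloud(ld('t13'))
for n,b,z0,z1 in (('can',(80,135,290,330),.1,.2),('jar',(105,150,345,390),.05,.12),('sq',(90,135,210,255),.03,.15),('ring',(130,165,268,302),.006,.03),('nut',(235,255,315,340),.058,.08)):
    for Q in (P0,P): 
        r=blob(Q,b,z0,z1); print(n,r[0][1] if r else None)
st()
Z=P[150:250,130:260]; print('lug',blob(P,(150,250,130,260),.094,.11))
job.sign_off()
E
```

```text
can [756.6 -51.2]
can [756.5 -51.5]
jar [ 729.  -209.9]
jar [ 728.7 -210.8]
sq [744.6 116.1]
sq [744.6 116.1]
ring [676.6   7. ]
ring [677.5   7. ]
nut [ 430.3 -134.4]
nut [ 414.1 -106. ]
26.925 pos [ 480.4 -164.7   76.5] yaw y -80.3 xaxis [ 9.e-04 -5.e-04 -1.e+00] F [-6.9  3.3 21. ] M [ 0.54  0.97 -0.07] w 12.4 q [-0.47  0.32  1.88 -0.    0.95  0.93]
lug [(np.int32(99), array([486. , 300.5]), array([39.7, 13.6]), 11.4, np.float64(100.0), array([485.9, 300.2, 100.2]))]
the job is handed in; nothing more can be done
```

View pics/t13.png

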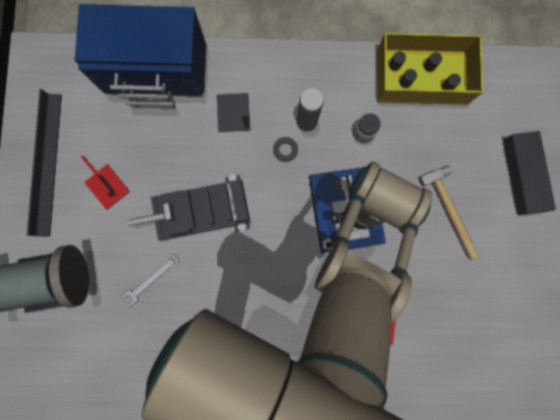

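I did the steps in the order asked and handed the job in at about 27 s, with the cover still gripped and pressed down on the frame.

- **Jaw:** pulled open by its lug to about 30 mm, from the distance between lug and rib.
- **Fastener:** turned about 59° clockwise, so its slot lies at about 9.75° against the casing's 9.7°.
- **Cover:** the plate's top is at 66.2 mm (66.0 expected on the steel) with a slope of 0.05°. The tongue is down in the slot, centred to about 0.3 mm.
- **Press:** about 21 N down. The height stayed at 76.5 mm while the force rose from 13 to 21 N, so the cover is on the steel and the seal is fully squeezed.
- **Bystanders:** can, jar, square and ring measured within 1 mm of where they began. The hammer and wrench look unmoved in the pictures.

Checks that were not clean:
- **Nut:** the automatic before-and-after check gave a false mismatch, because its first box took in the flange. Against my first measurement the nut is within 2 mm, and it looks untouched.
- **Side load:** about 7 N sideways and 1 N m remained at the wrist while pressing. I did not explain it, but the plate measures flat.
- **Camera positions:** top and wrist cameras disagreed by 1.5–2.5 mm. I used values in between, so the cover's place along the casing's x is good only to about 1 mm.

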